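Set the label-scanning station to a new pack size

TASK

Set up the scanning station for the next pack size. First loosen the green clamp knob a good way (at least 60 degrees), swing the scanner head round to the red angle mark and turn the clamp fully tight again; then nudge the stiff blue stop along its rail towards the red mark, let go of it one to two centimetres short, and tap it gently on until its front edge is at the mark, never past it. Swing the head only while the clamp is loose, and leave everything else on the table where it is.

Things in the scene. Friction and masses are not known exactly. Their poses are not given: they have to be found in the camera images.
- rail: Aluminium stop rail lying fixed on the table, a plate 150 (x) x 350 (y) x 15 mm high; origin at the centre of its underside. Its y axis is the sliding direction; its white scale lies along its +x side. It may stand to the left or right of the robot, turned up to 0.35 rad either way.
- stop (a joint): Blue stop block on the rail, 90 (rail x) x 96 (rail y) x 58 mm high, its underside 19 mm and its top 77 mm above the table. Too wide to be gripped across: push its back (-y) end face. Value: travel in m along the rail's +y, 0 to 0.17; starts between 0 and 0.05. Stiff: it takes about 8 N to slide and stops at once when no longer pushed. Do not drive it faster than 0.2 m/s.
- stop_edge (a point): Centre of the stop's front (+y) end face, 48 mm above the table; axes as the rail. A yellow pointer and line on the block show this front edge. It is this face that must line up with the red mark.
- stop_push (a point): Centre of the stop's back (-y) end face, 48 mm above the table, where it is pushed; 96 mm behind stop_edge; axes as the rail. The rail plate's top is 15 mm above the table.
- mark: Red mark, a 3 mm wide bar across the rail's scale with a 20 mm tall tab, fixed to the rail 61 mm to its +x side; origin in the middle of the bar's width, at the rail plate's top; axes as the rail. The stop must come to the same rail y as this origin. It lies 45 to 160 mm ahead of the stop's front edge at the start, always on the +y side.
- stand: Grey swivel stand fixed on the table: disc 160 mm across, 12 mm thick, with a graduated sector reaching 145 mm out on its +x side; origin on the swivel axis at the table. Its x axis is the head's zero direction. It stands beside the rail, left or right.
- clamp (a joint): Green clamp wing knob on top of the swivel axis. Value in rad: 0 = tight, at its stop; grows counter-clockwise seen from above, up to 1.4; loose enough from 1.0. Turns with about 0.06 N m. Starts tight.
- clamp_grip (a point): Grip point of the clamp wing, on the swivel axis 132 mm above the table. The wing is a bar 60 mm long along this point's x axis, 16 mm thick along its y, from 117 to 145 mm above the table. The x axis lies along the stand's x when the clamp is tight.
- head (a joint): Scanner head (black, with an orange grip fin on top) turning about the stand's vertical axis. Value in rad from the stand's x axis, counter-clockwise from above positive, range -0.85 to 0.85; starts -0.75 to -0.3. Moderate friction, 0.25 N m; it stays where it is left.
- head_grip (a point): Grip point of the orange fin, 92 mm from the swivel axis and 100 mm above the table; its x axis points radially outward along the head. The fin is 46 mm long along x, 16 mm thick along y, from 78 to 108 mm above the table; the black body under it is 56 mm wide with its top 78 mm above the table. A yellow pointer is below the head's outer end, 126 mm from the axis.
- angle_mark: Red angle mark, a tab 12 mm tall standing on the sector 131 to 145 mm from the swivel axis; its origin is on the swivel axis at the table and its x axis points out through the tab. The head is at the mark when its x axis has the same direction. The mark lies at 0 to 0.6 rad from the stand's x axis.
- spray: Bystander: clear bottle with blue cap, 56 mm across, 165 mm tall, standing close to the rail's +x side; origin at its foot.
- gel: Bystander: white bottle, 56 mm across, 150 mm tall, beside the stand on the robot's side; origin at its foot.
- roll: Bystander: roll of labels standing on end, 84 mm across, 55 mm tall; origin at the centre of its underside.
- mouse: Bystander: black computer mouse, 62 x 105 x 36 mm, beside the rail's -x side; origin under its centre.
- handscanner: Bystander: hand scanner lying down, black head and green handle, 50 x 160 x 42 mm high, at the rail's +x side; origin under its centre.

How it is judged:
By the outcome, as a careful person would: the job done as asked, in the order asked, and still so for the second after the job is handed in, with the robot touching nothing.
It also fails if it takes over 72 s, if anything falls off the work surface, if the arm or the gripper's body presses on something with over 40 N, if the wrist force passes 120 N, or if a joint passes its speed limit or range.

ROBOT

A 7-joint arm with a two-finger parallel gripper is mounted at the origin on the work surface. World frame = base frame: x ahead of the robot, y to its left, z up, the work surface at z = 0. Lengths are in m, angles in rad, forces in N, time in s.
With the tool pointing down it reaches from about 0.35 to 0.9 m from the base axis. Payload 7.2 kg.
Tool frame: the origin (TCP) lies at the very end of the fingers, on their centre line; the grasp point (between the pads) lies 19 mm behind it; z points along the fingers, y is the line along which they close (so a half turn about z gives the same grasp; the last joint's range is limited). The gripper opens to 88 mm and grips with 3 to 60 N. Pads are 20 mm wide; open, the fingers measure 115 mm over their backs; the gripper's body (75 mm by 178 mm) begins 61 mm behind the grasp point.
Start: joints at [-0.068, 0.411, -0.013, 1.596, 0.006, 1.134, -0.082], TCP at [0.625, -0, 0.223] pointing down, gripper open.
Joint ranges: [-2.95, 2.95], [-0.29, 1.99], [-1.47, 1.44], [0.14, 2.54], [-1.03, 4.17], [0.13, 1.85], [-2.86, 2.86]. Speed limits (rad/s): [2.39, 2.39, 3.01, 3.01, 3.14, 3.14, 3.14].

INTERFACE

Orientations are given as a unit quaternion [w, x, y, z].
In Python, from plant import manip, eoat, kinematics, monitor, imaging gives the robot as it stands. Calls block until the motion is done:
- manip.move_to(position, orientation): joint-space move of the TCP to a pose.
- manip.move_linear(position, attitude=None, speed=0.15): straight line of the TCP; attitude=None keeps the orientation; speed is the mean speed in m/s.
- manip.move_j(angles): joint-space move.
- eoat.set_gripper(opening, newtons=None): finger opening in m; newtons is the grip in N (None keeps the last); returns when the fingers have stopped.
- manip.hold(seconds).
- kinematics.inverse_kinematics(position, orientation): joint angles nearest the present ones, or None.
- monitor.get_obs(): the state.
- imaging.get_image(name): name is "scene" or "side" or "wrist"; returns (picture, depth): 400x640x3 uint8, red, green, blue; 400x640 float32, m along the optical axis (not along the pixel's ray), 0 where there is no reading.
- imaging.get_calibration(name): a dict with "camera_matrix" (3x3 intrinsics, pixels), "distortion" ([k1, k2, p1, p2, k3] as OpenCV has them; the pictures are not rectified), "world_from_camera" (4x4, takes a point from camera to world coordinates). Camera axes: x right, y up, looking along -z (the intrinsics and any distortion apply to the point x, -y, -z); pixel columns grow to the right and rows downward; lengths in m; the calibration is good to about 2 mm. A picture is of the moment at which its call begins: read the wrist's pose just before it. get_calibration takes no time and is no camera call; for the wrist camera it gives the pose at the moment of the call.
A pose or a line that the arm cannot do raises manip.Unreachable and nothing moves.
- manip.close_job(): hands the job in; it is judged then, once.
The state is a dict: "clock": time; "q": joint angles; "qd": joint speeds; "effort": joint torques, N m; "eef_pos": TCP position; "eef_rot": TCP orientation; "wrist_force": force on the tool from outside, world axes, zero at the start; "ft_torque": the same for the moment, N m; "finger_gap": finger opening in m; "grip_force": force on a finger pad.
Only numpy, scipy, OpenCV 4.12 (cv2) and the standard library are available. Lean on these libraries where they do the work, as an engineer would, in place of code of your own. Each camera call takes 0.05 s, during which the arm holds its last target. There are 200 camera calls.

## Working session

There is one attempt and no reset: what is moved stays moved. The work goes in short steps, each a Python script; the robot and the scene stay as the last script left them, time stands still between calls to the robot, and variables do not carry over. Pictures are saved under pics/ and viewed, at most 10 in all, crops included, and the job is handed in when it is done.

```bash
ls; mkdir -p pics; cat > h.py <<'E'
import numpy as np, cv2
from plant import manip, eoat, kinematics, monitor, imaging
def snap(name,tag):
    c=imaging.get_calibration(name); p,d=imaging.get_image(name)
    np.savez(f'pics/{tag}.npz',p=p,d=d,K=c["camera_matrix"],D=c["distortion"],T=c["world_from_camera"])
    cv2.imwrite(f'pics/{tag}.png',p[:,:,::-1]); return p,d
def load(tag):
    return np.load(f'pics/{tag}.npz')
def cloud(tag):
    z=load(tag); d=z['d']; h,w=d.shape
    u,v=np.meshgrid(np.arange(w),np.arange(h))
    n=cv2.undistortPoints(np.stack([u,v],-1).reshape(-1,1,2).astype(float),z['K'],z['D']).reshape(h,w,2)
    P=np.stack([n[...,0]*d,-n[...,1]*d,-d],-1)
    W=P@z['T'][:3,:3].T+z['T'][:3,3]; W[d<=0]=np.nan
    return z['p'],W
def ray(tag,u,v,zp):
    z=load(tag); n=cv2.undistortPoints(np.array([[[u,v]]],float),z['K'],z['D'])[0,0]
    r=z['T'][:3,:3]@np.array([n[0],-n[1],-1]); o=z['T'][:3,3]
    return o+r*(zp-o[2])/r[2]
E
python3 - <<'E'
from h import *
snap('scene','s0');snap('side','d0')
a=cv2.imread('pics/s0.png')
for t in('s0','d0'):
    z=load(t);print(np.round(z['T'],3))
print(monitor.get_obs())
E
```

```text
pics
[[ 0.817 -0.393  0.422  0.96 ]
 [ 0.576  0.577 -0.579 -0.589]
 [-0.016  0.716  0.698  0.787]
 [ 0.     0.     0.     1.   ]]
[[-0.993  0.076 -0.086  0.414]
 [-0.115 -0.646  0.755  0.841]
 [ 0.002  0.759  0.651  0.859]
 [ 0.     0.     0.     1.   ]]
{'clock': 0.1, 'q': array([-0.06819425,  0.41178882, -0.01273036,  1.59696772,  0.00559824,
        1.1343225 , -0.08217684]), 'qd': array([-0.0025031 , -0.0021664 ,  0.00064523, -0.00260499,  0.00025625,
       -0.00125746, -0.0007348 ]), 'effort': array([ 1.90722414e-03, -5.89100254e+01,  6.43606726e-01, -2.91709310e+01,
       -5.37973386e-02,  1.45046425e-02,  7.40053088e-05]), 'eef_pos': array([ 6.24530248e-01, -3.18201734e-05,  2.21909445e-01]), 'eef_rot': array([-4.78640759e-04,  7.07086189e-01,  7.07127001e-01, -5.45073952e-04]), 'wrist_force': array([-1.02805961,  0.64911359,  0.59899012]), 'ft_torque': array([ 0.02427953,  0.03575686, -0.00712772]), 'grip_force': 0.0, 'finger_gap': 0.0879783324105258}
```

View pics/s0.png

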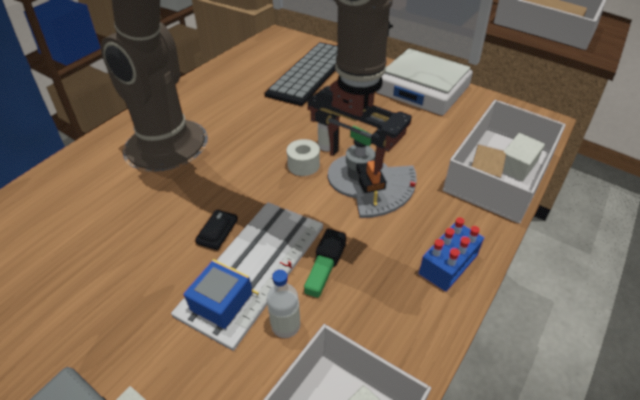

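View pics/d0.png

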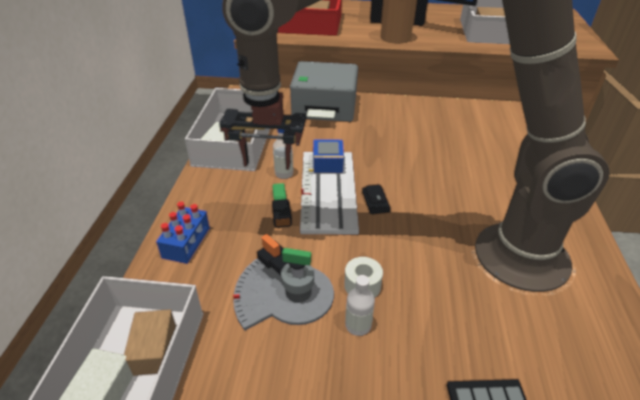

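Side view: green wing at (297,256), orange fin at (272,246), red angle tab at (237,296), stand hub about (298,280). Scene view: blue stop at (220,290), red mark at (287,264), spray at (283,305), hand scanner at (325,262).

```bash
python3 - <<'E'
from h import *
for t in('s0','d0'):
    p,W=cloud(t); hsv=cv2.cvtColor(p,cv2.COLOR_RGB2HSV).astype(int); H,S,V=hsv[...,0],hsv[...,1],hsv[...,2]
    m={'green':(H>45)&(H<80)&(S>120)&(V>60),'orange':(H>4)&(H<14)&(S>200)&(V>100),'red':((H<4)|(H>175))&(S>150)&(V>80),'blue':(H>105)&(H<125)&(S>150)&(V>60),'yellow':(H>20)&(H<32)&(S>170)&(V>120)}
    for k,b in m.items():
        n,l,st,c=cv2.connectedComponentsWithStats(b.astype(np.uint8))
        for i in range(1,n):
            if st[i,4]<6: continue
            Q=W[(l==i)]; Q=Q[~np.isnan(Q[:,0])]
            if len(Q)==0 or np.median(Q[:,2])>.2 or np.median(Q[:,2])<-.01: continue
            print(t,k,st[i,4],np.round(c[i]),'med',np.round(np.median(Q,0),3),'lo',np.round(Q.min(0),3),'hi',np.round(Q.max(0),3))
# disc of stand, rail edges (height slices)
p,W=cloud('d0')
hsv=cv2.cvtColor(p,cv2.COLOR_RGB2HSV).astype(int)
b=(abs(W[...,2]-.012)<.005)&(hsv[...,1]<60)
n,l,st,c=cv2.connectedComponentsWithStats(b.astype(np.uint8))
for i in range(1,n):
    if st[i,4]>300:
        Q=W[l==i]; print('plate',st[i],np.median(Q,0).round(3),Q.min(0).round(3),Q.max(0).round(3),cv2.minAreaRect(Q[:,:2].astype(np.float32)))
pp=cv2.resize(p[130:360,200:420],(660,690))[:600]
p,W=cloud('s0')
b=(abs(W[...,2]-.077)<.004)
n,l,st,c=cv2.connectedComponentsWithStats(b.astype(np.uint8))
for i in range(1,n):
    if st[i,4]>300:
        Q=W[l==i]; print('z77',st[i],np.median(Q,0).round(3),cv2.minAreaRect(Q[:,:2].astype(np.float32)))
E
```

```text
s0 green 109 [361. 138.] med [0.535 0.177 0.129] lo [0.508 0.172 0.117] hi [0.561 0.183 0.14 ]
s0 green 635 [319. 275.] med [ 0.635 -0.142  0.03 ] lo [ 0.602 -0.181  0.009] hi [ 0.658 -0.093  0.035]
s0 red 7 [412. 184.] med [0.665 0.218 0.02 ] lo [0.661 0.216 0.016] hi [0.669 0.218 0.022]
s0 red 54 [459. 222.] med [0.825 0.091 0.094] lo [0.818 0.085 0.084] hi [0.832 0.103 0.098]
s0 red 50 [475. 230.] med [0.861 0.087 0.094] lo [0.853 0.081 0.084] hi [0.868 0.099 0.097]
s0 red 53 [449. 232.] med [0.82  0.052 0.094] lo [0.812 0.047 0.084] hi [0.826 0.065 0.097]
s0 red 50 [465. 242.] med [0.856 0.048 0.094] lo [0.849 0.042 0.084] hi [0.861 0.059 0.097]
s0 red 58 [438. 244.] med [0.814 0.014 0.094] lo [0.806 0.007 0.086] hi [0.821 0.024 0.097]
s0 red 56 [454. 253.] med [0.85  0.009 0.093] lo [0.842 0.002 0.085] hi [0.856 0.02  0.097]
s0 blue 21 [397.  91.] med [0.442 0.552 0.041] lo [0.436 0.549 0.025] hi [0.451 0.556 0.052]
s0 blue 33 [419.  98.] med [0.519 0.55  0.043] lo [0.503 0.545 0.027] hi [0.526 0.557 0.054]
s0 blue 1457 [448. 262.] med [0.84  0.004 0.058] lo [ 0.796 -0.016  0.00
[... 2912 characters left out ...]
135181665420532), (0.19566364586353302, 0.09366931021213531), 53.9892692565918)
z77 [386  49  84  43 993] [0.479 0.675 0.074] ((0.4822593629360199, 0.6775396466255188), (0.18459953367710114, 0.21930493414402008), 89.5433349609375)
z77 [346 146  41  42 592] [0.558 0.154 0.078] ((0.5629795789718628, 0.1579871028661728), (0.06994879990816116, 0.1466364562511444), 50.648075103759766)
z77 [ 183  260   67   56 1963] [ 0.516 -0.301  0.078] ((0.5114055871963501, -0.29887041449546814), (0.09186197072267532, 0.09620838612318039), 5.723679542541504)
z77 [272 332 152  68 365] [ 0.784 -0.266  0.077] ((0.7942649722099304, -0.2907087802886963), (0.23569536209106445, 0.11473467946052551), 36.50411605834961)
```

```bash
cat >> h.py <<'E'
from scipy.spatial.transform import Rotation as R
def q(a):
    "tool down, closing line (tool y) along world angle a"
    y=np.array([np.cos(a),np.sin(a),0]); z=np.array([0,0,-1.]); M=np.stack([np.cross(y,z),y,z],1)
    x=R.from_matrix(M).as_quat(); return [x[3],x[0],x[1],x[2]]
E
python3 - <<'E'
from h import *
manip.move_to([.56,-.2,.32],q(0)); snap('wrist','w1'); print(load('w1')['T'].round(3))
manip.move_to([.56,.19,.32],q(0)); snap('wrist','w0'); print(load('w0')['T'].round(3),monitor.get_obs()['clock'],monitor.get_obs()['q'].round(2))
a=[cv2.imread(f'pics/{t}.png') for t in('w0','w1')]
cv2.imwrite('pics/ww.png',cv2.resize(np.vstack(a),(480,600),interpolation=cv2.INTER_AREA))
E
```

```text
[[ 1.    -0.002 -0.     0.561]
 [ 0.002  0.967  0.255 -0.128]
 [-0.    -0.255  0.967  0.481]
 [ 0.     0.     0.     1.   ]]
[[ 1.     0.002 -0.     0.561]
 [-0.002  0.966  0.257  0.259]
 [ 0.001 -0.257  0.966  0.481]
 [ 0.     0.     0.     1.   ]] 2.575 [-0.31  0.29 -0.13  1.53  0.04  1.31 -0.44]
```

View pics/ww.png

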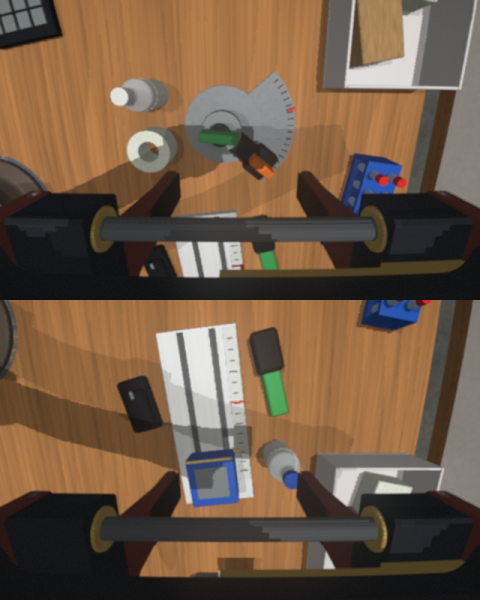

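Top (w0): wing at about (293,183), fin (350,220), angle tab (389,147) in full pixels. Bottom (w1): red mark at (316,136), stop's yellow front line at about (280,205), spray behind right finger.

```bash
cat > meas.py <<'E'
from h import *
def comps(t,zmax=.2,mn=6):
    p,W=cloud(t); hsv=cv2.cvtColor(p,cv2.COLOR_RGB2HSV).astype(int); H,S,V=hsv[...,0],hsv[...,1],hsv[...,2]
    m={'green':(H>45)&(H<80)&(S>120)&(V>60),'orange':(H>4)&(H<14)&(S>180)&(V>90),'red':((H<5)|(H>174))&(S>110)&(V>80),'yellow':(H>15)&(H<32)&(S>120)&(V>100),'blue':(H>105)&(H<125)&(S>150)&(V>60)}
    for k,b in m.items():
        n,l,st,c=cv2.connectedComponentsWithStats(b.astype(np.uint8))
        for i in range(1,n):
            Q=W[l==i]; Q=Q[~np.isnan(Q[:,0])]
            if st[i,4]<mn or len(Q)<5: continue
            z=np.median(Q[:,2])
            if not .012<z<zmax or Q[:,0].max()>.72: continue
            (r,s,a)=cv2.minAreaRect(Q[:,:2].astype(np.float32))
            e=np.linalg.eigh(np.cov(Q[:,:2].T))[1][:,1]; e=e*np.sign(e[0])
            print(t,k,st[i,4],np.round(c[i],1),'z',round(z,3),'mean',Q.mean(0).round(4),'rect',np.round(r,4),np.round(s,3),round(a,1),'axis',round(float(np.arctan2(e[1],e[0])),3))
E
python3 - <<'E'
from meas import *
comps('w0');comps('w1')
from scipy.optimize import least_squares
p,W=cloud('w0')
hsv=cv2.cvtColor(p,cv2.COLOR_RGB2HSV).astype(int)
b=(abs(W[...,2]-.012)<.004)&(hsv[...,1]<60)&(W[...,0]<.54)&(W[...,0]>.42)&(abs(W[...,1]-.19)<.12)
n,l,st,c=cv2.connectedComponentsWithStats(b.astype(np.uint8)); i=1+st[1:,4].argmax()
Q=W[l==i][:,:2].astype(np.float32); hu=cv2.convexHull(Q)[:,0]; hu=hu[hu[:,0]<.52]
s=least_squares(lambda v:np.hypot(hu[:,0]-v[0],hu[:,1]-v[1])-.08,[.53,.19],loss='soft_l1',f_scale=.002);print('axis',s.x,s.cost,len(hu))
p,W=cloud('w1')
b=abs(W[...,2]-.077)<.004
Q=W[b][:,:2];Q=Q[(abs(Q[:,0]-.51)<.08)&(abs(Q[:,1]+.3)<.1)];print('stoptop',cv2.minAreaRect(Q.astype(np.float32)))
hsv=cv2.cvtColor(p,cv2.COLOR_RGB2HSV)
b=(abs(W[...,2]-.015)<.005)&(abs(W[...,1]+.2)<.2)&(abs(W[...,0]-.5)<.15)&(hsv[...,1]<50)
n,l,st,c=cv2.connectedComponentsWithStats(b.astype(np.uint8)); i=1+st[1:,4].argmax()
print('rail',cv2.minAreaRect(W[l==i][:,:2].astype(np.float32)))
# wide crops
a=cv2.imread('pics/w0.png')[90:250,240:410]; c=cv2.imread('pics/w1.png')[90:250,220:390]
cv2.imwrite('pics/crop1.png',cv2.resize(np.hstack([a,c]),None,fx=2.3,fy=2.3,interpolation=cv2.INTER_CUBIC))
E
```

```text
w0 green 351 [287.  185.3] z 0.144 mean [0.5269 0.1864 0.1441] rect [0.5272 0.187 ] [0.013 0.047] 83.1 axis -0.106
w0 green 424 [357.5 346.9] z 0.029 mean [ 0.6299 -0.1263  0.0292] rect [ 0.6287 -0.1241] [0.031 0.061] 14.1 axis -1.25
w0 orange 378 [350.7 225.2] z 0.108 mean [0.6031 0.1262 0.1066] rect [0.6005 0.1266] [0.016 0.045] 50.0 axis -0.657
w0 red 35 [387.8 146. ] z 0.023 mean [0.664  0.2188 0.0214] rect [0.6641 0.2178] [0.012 0.007] 11.0 axis 0.201
w0 red 28 [318.  354.9] z 0.019 mean [ 0.5609 -0.1503  0.0206] rect [ 0.5582 -0.1503] [0.024 0.003] 8.3 axis 0.134
w1 green 1239 [367. 124.] z 0.029 mean [ 0.6305 -0.1355  0.029 ] rect [ 0.6307 -0.1364] [0.032 0.079] 14.3 axis -1.323
w1 red 28 [318.2 135.6] z 0.019 mean [ 0.5612 -0.1519  0.0247] rect [ 0.5588 -0.1524] [0.025 0.003] 8.3 axis 0.099
w1 yellow 16 [315.4 199.4] z 0.032 mean [ 0.5574 -0.245   0.0319] rect [ 0.5575 -0.2452] [0.011 0.002] 3.9 axis 0.078
w1 yellow 111 [277.8 213.7] z 0.077 mean [ 0.5065 -0.2534  0.0773] rect [ 0.5061 -0.2534] [0.081 0.003] 6.3 axis 0.114
w1 blue 1382 [286.3 246.1] z 0.076 mean [ 0.5167 -0.3019  0.0762] rect [ 0.5135 -0.2999] [0.086 0.084] 6.5 axis 0.293
w1 blue 267 [388.4 240.5] z 0.164 mean [ 0.6382 -0.2567  0.1644] rect [ 0.6374 -0.2571] [0.017 0.022] 0.3 axis 1.571
axis [0.53251018 0.18615603] 3.421143120825599e-06 27
stoptop ((0.5117298364639282, -0.2971784472465515), (0.08969686925411224, 0.09566092491149902), 6.748926162719727)
rail ((0.4995726943016052, -0.19152726233005524), (0.14994162321090698, 0.3502456843852997), 6.442068099975586)
```

View pics/crop1.png

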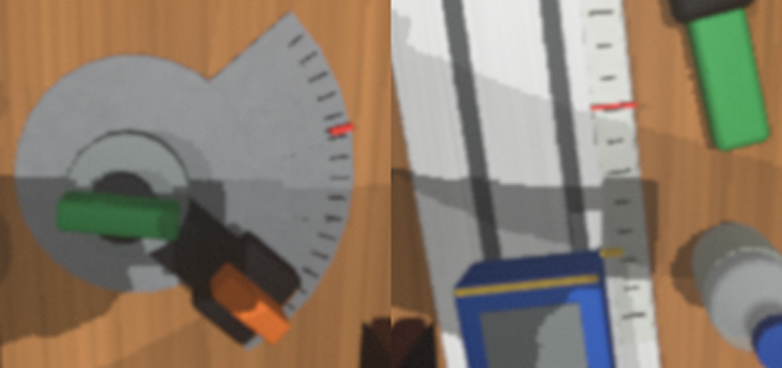

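Left crop: wing along about -0.11 rad, fin at -0.70 rad, red tab at about (341,129), which is +0.237 rad. Right crop: red mark at (613,105), stop pointer at (610,253), so about 93 mm to go. Start with the clamp.

```bash
cat >> h.py <<'E'
AX=np.array([.5315,.1862]); ST=-.112
def turn(a0,a1,n,pos):
    for a in np.linspace(a0,a1,n+1)[1:]:
        manip.move_linear(pos,q(a),speed=.15)
def st(s=''):
    o=monitor.get_obs(); y=R.from_quat(np.roll(o['eef_rot'],-1)).as_matrix()[:,1]
    print(s,round(o['clock'],2),'pos',o['eef_pos'].round(4),'ang',round(float(np.arctan2(y[1],y[0])),3),'F',o['wrist_force'].round(1),'T',o['ft_torque'].round(2),'gap',round(o['finger_gap'],4),'grip',round(o['grip_force'],1),'q7',o['q'][6].round(2))
E
python3 - <<'E'
from h import *
a=ST-np.pi/2
p=[*AX,.118]
for b in(a,a+1.25): print(kinematics.inverse_kinematics(p,q(b)).round(2))
manip.move_to([*AX,.2],q(a)); st('above')
manip.move_linear(p,speed=.12); eoat.set_gripper(.0,30); st('grip')
turn(a,a+.2,1,p); st('t.2')
E
```

```text
[-0.51  0.42  0.12  1.87 -0.06  0.86 -2.05]
[-0.36  0.42 -0.08  1.86  0.04  0.87 -0.89]
above 4.02 pos [0.5318 0.186  0.2003] ang -1.682 F [ 0.2 -0.2 -0. ] T [0.1  0.09 0.07] gap 0.0876 grip 0.0 q7 -2.06
grip 5.95 pos [0.5314 0.1855 0.118 ] ang -1.683 F [ 0.2 -2.3  2. ] T [-0.55  0.23  0.34] gap 0.016 grip 30.0 q7 -2.05
t.2 6.3 pos [0.5314 0.1858 0.118 ] ang -1.487 F [-2.1 -2.7  1.5] T [-0.55  0.31  0.02] gap 0.0156 grip 30.0 q7 -1.88
```

```bash
python3 - <<'E'
from h import *
a=ST-np.pi/2
p=[*AX,.118]
turn(a+.2,a+1.25,4,p); st('loose')
eoat.set_gripper(.05); manip.move_linear([*AX,.19],speed=.2); st('up')
def hp(t,z): return [AX[0]+.092*np.cos(t),AX[1]+.092*np.sin(t),z]
t0,t1=-.70,.237
o=-np.pi/2
manip.move_to(hp(t0,.19),q(t0+o)); snap('wrist','w2')
manip.move_linear(hp(t0,.084),speed=.15); eoat.set_gripper(0,30); st('fin')
for t in np.linspace(t0,t1,7)[1:]: manip.move_linear(hp(t,.084),q(t+o),speed=.1)
st('swung'); manip.hold(.2); st('settled')
eoat.set_gripper(.06); manip.move_linear(hp(t1,.19),speed=.2)
manip.move_to([.57,.19,.32],q(0)); snap('wrist','w3'); st('look')
from meas import comps
comps('w2');comps('w3')
a=cv2.imread('pics/w3.png')[70:250,230:410]
cv2.imwrite('pics/crop2.png',cv2.resize(a,None,fx=3.3,fy=3.3,interpolation=cv2.INTER_CUBIC))
E
```

```text
loose 7.95 pos [0.5309 0.1866 0.1179] ang -0.439 F [-5.5 -0.5  2.9] T [-0.19  1.18  0.04] gap 0.0157 grip 30.0 q7 -0.95
up 9.17 pos [0.5315 0.1861 0.1901] ang -0.433 F [-0.4  0.3 -1.4] T [-0.03  0.04  0.01] gap 0.0498 grip 0.0 q7 -0.92
fin 12.08 pos [0.6018 0.1266 0.0842] ang -2.27 F [-1.5 -1.8  3.3] T [-0.28  0.48  0.32] gap 0.0159 grip 30.0 q7 -2.45
swung 13.93 pos [0.6205 0.2073 0.0843] ang -1.341 F [-3.4 -1.   5.6] T [-0.12  0.79  0.2 ] gap 0.016 grip 30.0 q7 -1.77
settled 14.13 pos [0.6205 0.2072 0.0842] ang -1.342 F [-4.  -1.2  6.3] T [-0.17  0.78  0.26] gap 0.016 grip 30.0 q7 -1.77
look 16.85 pos [0.5698 0.1899 0.3186] ang -0.001 F [ 0.7 -0.8 -1.1] T [-0.01  0.    0.01] gap 0.06 grip 0.0 q7 -0.5
w2 green 885 [495.7  10.4] z 0.029 mean [ 0.6241 -0.1116  0.0291] rect [ 0.6277 -0.1134] [0.035 0.041] 12.5 axis 0.9
w2 green 1086 [314.4 331.2] z 0.144 mean [0.5338 0.1881 0.1437] rect [0.5321 0.1846] [0.057 0.015] 66.5 axis 1.048
w2 orange 19 [325.7 180.4] z 0.107 mean [0.6143 0.1086 0.107 ] rect [0.6144 0.1087] [0.004 0.002] 38.2 axis 0.666
w2 orange 16 [318.9 189.4] z 0.108 mean [0
[... 972 characters left out ...]
xis -0.769
w3 green 575 [283.8 183.8] z 0.144 mean [0.5324 0.1896 0.1441] rect [0.5309 0.1873] [0.057 0.015] 63.2 axis 1.131
w3 green 411 [352.6 347.6] z 0.029 mean [ 0.6299 -0.1249  0.0292] rect [ 0.6287 -0.123 ] [0.032 0.061] 14.0 axis -1.236
w3 orange 475 [358.8 162.6] z 0.108 mean [0.6193 0.208  0.1076] rect [0.6195 0.2076] [0.044 0.016] 13.0 axis 0.237
w3 red 34 [382.3 146.9] z 0.023 mean [0.6642 0.219  0.0221] rect [0.6645 0.2179] [0.014 0.006] 12.8 axis 0.214
w3 red 23 [313.2 355.9] z 0.019 mean [ 0.5609 -0.1507  0.0196] rect [ 0.5582 -0.1515] [0.023 0.004] 8.3 axis 0.129
w3 yellow 13 [372.8 149.2] z 0.022 mean [0.6465 0.2179 0.0445] rect [0.6456 0.2181] [0.003 0.015] 69.7 axis -0.389
```

View pics/crop2.png

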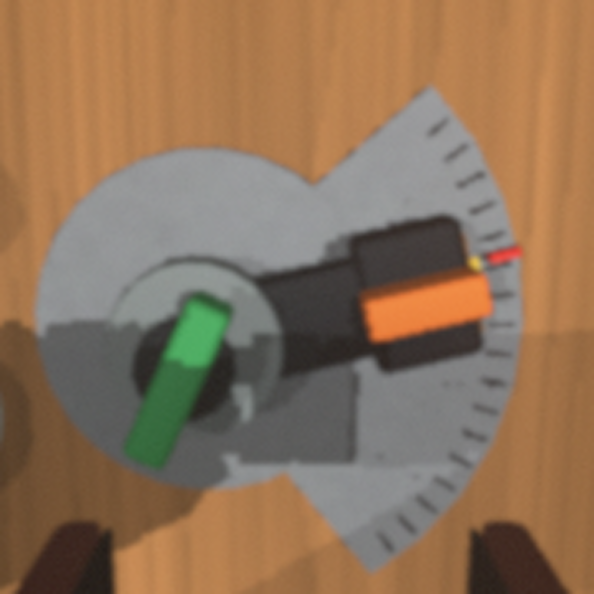

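Head pointer (475,263) lines up with the red tab (505,255) along the radius. The wing is about 1.24 rad loose. Retighten.

```bash
python3 - <<'E'
from h import *
a=ST-np.pi/2
p=[*AX,.118]
manip.move_to([*AX,.19],q(a+1.24)); eoat.set_gripper(.05)
manip.move_linear(p,speed=.12); eoat.set_gripper(0,40); st('grip')
turn(a+1.24,a,5,p); st('zero')
for d in(.05,.1,.15):
    turn(a-d+.05,a-d,1,p); manip.hold(.2); st(f'over{d}')
    if abs(monitor.get_obs()['ft_torque'][2])>1.2: break
E
```

```text
grip 19.23 pos [0.5309 0.1866 0.1182] ang -0.442 F [-4.3  0.8  5.4] T [ 0.2   0.88 -0.04] gap 0.0159 grip 40.0 q7 -1.0
zero 21.23 pos [0.5315 0.1855 0.1182] ang -1.678 F [-2.8 -1.   5.4] T [-0.28  0.8   0.38] gap 0.0154 grip 40.0 q7 -2.1
over0.05 21.68 pos [0.5315 0.1855 0.1182] ang -1.726 F [-3.  -2.4  6.3] T [-0.39  0.82  1.11] gap 0.0164 grip 41.4 q7 -2.14
over0.1 22.12 pos [0.532  0.1855 0.1182] ang -1.777 F [-0.9 -2.7  5.3] T [-0.5   0.34  1.06] gap 0.0173 grip 42.2 q7 -2.18
over0.15 22.57 pos [0.5323 0.1854 0.1183] ang -1.829 F [ 0.5 -4.3  4.3] T [-0.92 -0.14  1.22] gap 0.0178 grip 44.3 q7 -2.23
```

```bash
cat >> h.py <<'E'
YAW=.113; yh=np.array([-np.sin(YAW),np.cos(YAW)]); xh=np.array([np.cos(YAW),np.sin(YAW)])
RC=np.array([.4996,-.1915])
def rp(y,z,x=0.): return [*(RC+x*xh+y*yh),z]   # rail coords -> world
def ry(): return float((monitor.get_obs()['eef_pos'][:2]-RC)@yh)
E
python3 - <<'E'
from h import *
from meas import comps
eoat.set_gripper(.06); st('rel'); manip.move_linear([*AX,.2],speed=.2)
manip.move_to([.57,.19,.32],q(0)); snap('wrist','w4'); comps('w4')
eoat.set_gripper(0,40)
A=YAW+np.pi/2
y0=-.0605-.096-.035
manip.move_to(rp(y0,.2),q(A)); manip.move_linear(rp(y0,.035),speed=.15); st('down')
f0=monitor.get_obs()['wrist_force'].copy()
y=y0
for i in range(16):
    y+=.003; manip.move_linear(rp(y,.035),speed=.03)
    F=(monitor.get_obs()['wrist_force']-f0)[:2]@yh
    if F<-4: break
st('contact'); print(y,ry(),F, 'expected contact',-.0605-.096-.0135)
E
```

```text
rel 23.38 pos [0.5315 0.1863 0.118 ] ang -1.833 F [ 0.4 -0.9  0.4] T [ 0.09  0.04 -0.05] gap 0.0602 grip 0.0 q7 -2.23
w4 green 407 [282.4 187. ] z 0.144 mean [0.5307 0.1862 0.1442] rect [0.531  0.1865] [0.013 0.055] 84.6 axis -0.101
w4 green 407 [352.4 347.6] z 0.029 mean [ 0.6299 -0.125   0.0292] rect [ 0.6286 -0.1222] [0.031 0.06 ] 14.6 axis -1.222
w4 orange 471 [358.7 162.8] z 0.108 mean [0.6192 0.2079 0.1074] rect [0.6194 0.2076] [0.044 0.016] 13.6 axis 0.24
w4 red 37 [382.1 147.1] z 0.023 mean [0.6642 0.219  0.0214] rect [0.6646 0.2179] [0.013 0.006] 14.3 axis 0.22
w4 red 23 [313.1 355.8] z 0.019 mean [ 0.5611 -0.1505  0.0199] rect [ 0.5583 -0.1511] [0.024 0.003] 9.9 axis 0.137
w4 yellow 14 [372.5 149.5] z 0.022 mean [0.6461 0.2178 0.0455] rect [0.6461 0.2181] [0.003 0.016] 64.8 axis -0.397
down 30.02 pos [ 0.5218 -0.3822  0.036 ] ang 1.684 F [ 0.7 -0.3  0.3] T [ 0.09 -0.06 -0.04] gap 0.0002 grip 0.0 q7 2.12
contact 32.27 pos [ 0.5182 -0.356   0.0351] ang 1.683 F [ 0.7 -4.5 -1.7] T [-0.74 -0.26 -0.07] gap 0.0005 grip 2.0 q7 2.08
-0.16449999999999998 -0.16554444038183658 -4.197933527189622 expected contact -0.17
```

```bash
python3 - <<'E'
from h import *
from meas import comps
manip.move_linear(rp(-.0895,.035),speed=.05); st('pushed'); print(ry())
manip.move_linear(rp(-.115,.035),speed=.1); manip.move_linear(rp(-.115,.12),speed=.2)
manip.move_to([.57,-.21,.30],q(0)); snap('wrist','w5'); st('look')
comps('w5')
p,W=cloud('w5')
Q=W[abs(W[...,2]-.077)<.004][:,:2];Q=Q[(abs(Q[:,0]-.505)<.09)&(abs(Q[:,1]+.22)<.1)];r=cv2.minAreaRect(Q.astype(np.float32));print('stoptop',r,'edge y',(np.array(r[0])-RC)@yh+.048)
for t in((.559,-.152),):print('mark y',(np.array(t)-RC)@yh)
a=cv2.imread('pics/w5.png')[80:260,230:410]
cv2.imwrite('pics/crop3.png',cv2.resize(a,None,fx=3.3,fy=3.3,interpolation=cv2.INTER_CUBIC))
E
```

```text
pushed 33.92 pos [ 0.5098 -0.2821  0.0351] ang 1.683 F [ 1.2 -7.  -3.8] T [-1.34 -0.39 -0.  ] gap 0.0007 grip 3.3 q7 1.97
-0.09119716315800945
look 36.48 pos [ 0.5696 -0.2103  0.2989] ang 0.0 F [-0.1 -0.3  0.8] T [ 0.01 -0.02  0.03] gap 0.0005 grip 0.0 q7 0.31
w5 green 1403 [363.1 114.8] z 0.029 mean [ 0.6305 -0.1355  0.029 ] rect [ 0.6309 -0.1366] [0.032 0.079] 14.4 axis -1.315
w5 red 28 [311.1 127.3] z 0.019 mean [ 0.5603 -0.152   0.0241] rect [ 0.5588 -0.1524] [0.025 0.002] 8.4 axis 0.123
w5 yellow 19 [302.7 141.7] z 0.032 mean [ 0.5491 -0.171   0.0323] rect [ 0.5488 -0.171 ] [0.012 0.002] 7.3 axis 0.111
w5 yellow 163 [260.5 150.8] z 0.077 mean [ 0.4992 -0.1786  0.0772] rect [ 0.4992 -0.1786] [0.083 0.003] 6.5 axis 0.113
w5 blue 654 [265.6 159.9] z 0.076 mean [ 0.5048 -0.1901  0.0762] rect [ 0.5012 -0.1953] [0.086 0.025] 5.5 axis 0.034
w5 blue 688 [259.5 209.9] z 0.076 mean [ 0.4944 -0.2547  0.0763] rect [ 0.5059 -0.2418] [0.085 0.052] 4.3 axis -0.224
w5 blue 385 [386.3 236.8] z 0.164 mean [ 0.6397 -0.2568  0.1643] rect [ 0.6397 -0.2572] [0.022 0.023] 20.8 axis -0.982
stoptop ((0.5037957429885864, -0.22249498963356018), (0.08864632993936539, 0.09577091038227081), 6.44566535949707) edge y 0.016729576801005966
mark y 0.03255015604760758
```

View pics/crop3.png

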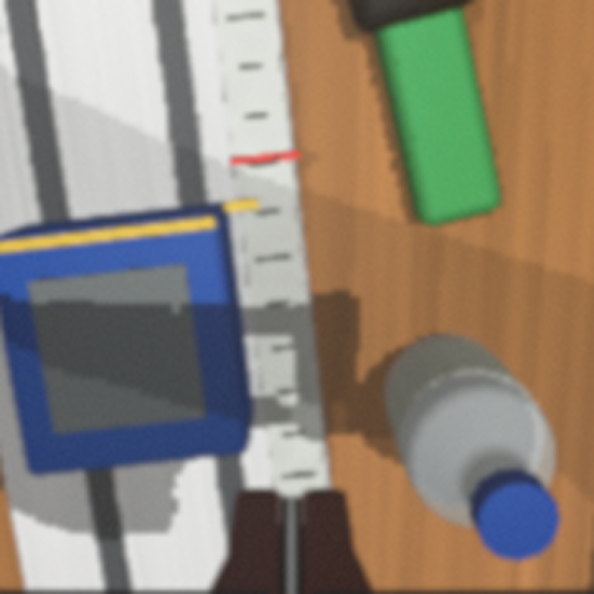

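Red mark at (264,158), pointer at (240,207) in the crop: about 15–16 mm short. The stop has been released; now tap.

```bash
cat > look.py <<'E'
from h import *
from meas import comps
def look(tag):
    manip.move_to([.55,-.165,.15],q(0)); snap('wrist',tag); st(tag)
    p,W=cloud(tag); hsv=cv2.cvtColor(p,cv2.COLOR_RGB2HSV).astype(int); H,S,V=hsv[...,0],hsv[...,1],hsv[...,2]
    for k,b,zz in(('red',((H<6)|(H>173))&(S>90)&(V>70),.017),('yel',(H>15)&(H<32)&(S>110)&(V>90),.032)):
        n,l,s,c=cv2.connectedComponentsWithStats(b.astype(np.uint8))
        for i in range(1,n):
            Q=W[l==i]; Q=Q[~np.isnan(Q[:,0])]
            if s[i,4]<25 or len(Q)<5: continue
            xy=np.stack([(Q[:,:2]-RC)@xh,(Q[:,:2]-RC)@yh],1)
            if abs(xy[:,1].mean())>.08 or abs(xy[:,0].mean())>.09: continue
            vs=np.argwhere(l==i); zs=float(np.median(Q[:,2]))
            r=np.array([ray(tag,u,v,zs)[:2] for v,u in vs]); yy=(r-RC)@yh; xx=(r-RC)@xh
            print(k,s[i,4],c[i].round(1),'z pct',np.percentile(Q[:,2],[5,50,95]).round(3),'x',np.percentile(xx,[2,98]).round(4),'y depth',np.percentile(xy[:,1],[2,50,98]).round(4),'y ray',np.percentile(yy,[2,50,98]).round(4))
    Q=W[abs(W[...,2]-.077)<.004][:,:2]; Q=Q[(abs((Q-RC)@xh)<.06)&(abs((Q-RC)@yh+.03)<.1)]
    print('top front y',np.percentile((Q-RC)@yh,[98,99.5]).round(4))
E
python3 - <<'E'
from look import *
A=YAW+np.pi/2
manip.move_to(rp(-.115,.12),q(A)); manip.move_linear(rp(-.115,.035),speed=.15)
manip.move_linear(rp(-.096,.035),speed=.1)
manip.move_linear(rp(-.0805,.035),speed=.04); st('tap'); print(ry())
manip.move_linear(rp(-.105,.035),speed=.1); manip.move_linear(rp(-.105,.13),speed=.2)
look('w6')
a=cv2.imread('pics/w6.png')[60:300,200:440]
cv2.imwrite('pics/crop4.png',cv2.resize(a,None,fx=2.5,fy=2.5,interpolation=cv2.INTER_CUBIC))
E
```

```text
tap 39.62 pos [ 0.5088 -0.2732  0.0353] ang 1.682 F [ 0.4 -4.6 -0.4] T [-0.88 -0.13  0.  ] gap 0.0007 grip 2.5 q7 2.0
-0.08224571267501836
w6 42.24 pos [ 0.5497 -0.1654  0.1495] ang 0.0 F [-0.1 -0.1 -0.1] T [0.02 0.03 0.02] gap 0.0003 grip 0.0 q7 0.3
red 126 [329.5 180.2] z pct [0.016 0.019 0.035] x [0.0503 0.0772] y depth [0.03   0.0328 0.034 ] y ray [0.0278 0.032  0.0341]
yel 65 [315.6 192.5] z pct [0.029 0.032 0.033] x [0.0454 0.0573] y depth [0.0224 0.0244 0.0258] y ray [0.0223 0.0244 0.0264]
yel 436 [251.5 216. ] z pct [0.076 0.077 0.078] x [-0.0401  0.0408] y depth [0.02   0.0217 0.0235] y ray [0.0201 0.0218 0.0234]
yel 165 [312.3 304.5] z pct [0.243 0.249 0.25 ] x [0.0542 0.0562] y depth [0.0416 0.0494 0.0526] y ray [0.0412 0.0495 0.0556]
yel 110 [323.3 307.2] z pct [0.245 0.249 0.251] x [0.0569 0.0583] y depth [0.0426 0.0488 0.0521] y ray [0.0416 0.0486 0.0544]
yel 196 [149.5 357.7] z pct [-0.001  0.255  0.256] x [0.0062 0.0297] y depth [-0.1744  0.0434  0.0455] y ray [0.0424 0.0438 0.045 ]
top front y [0.0247 0.0252]
```

View pics/crop4.png

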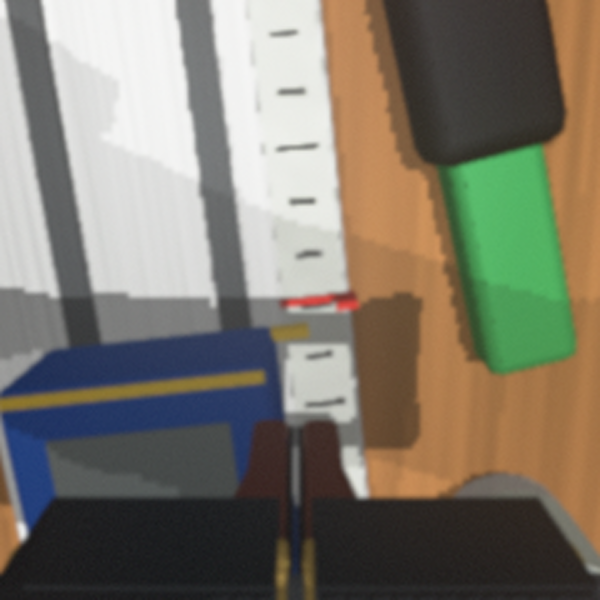

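Mark at (310,302), pointer (290,331) in the crop: about 7 mm left. Tap 5.5 mm more.

```bash
python3 - <<'E'
from look import *
A=YAW+np.pi/2
manip.move_to(rp(-.105,.13),q(A)); manip.move_linear(rp(-.105,.035),speed=.15)
manip.move_linear(rp(-.088,.035),speed=.1)
manip.move_linear(rp(-.0750,.035),speed=.03); st('tap'); print(ry())
manip.move_linear(rp(-.1,.035),speed=.1); manip.move_linear(rp(-.1,.13),speed=.2)
look('w7')
a=cv2.imread('pics/w7.png')[120:240,260:380]
cv2.imwrite('pics/crop5.png',cv2.resize(a,None,fx=5,fy=5,interpolation=cv2.INTER_CUBIC))
E
```

```text
tap 45.48 pos [ 0.5082 -0.2679  0.0352] ang 1.682 F [ 1.  -6.4 -0.9] T [-1.01 -0.22 -0.02] gap 0.0004 grip 2.8 q7 1.99
-0.07688805469794005
w7 48.11 pos [ 0.5497 -0.1654  0.1495] ang 0.0 F [ 0.6 -0.9  1.1] T [ 0.01 -0.01  0.04] gap 0.0005 grip 0.0 q7 0.3
red 127 [329.2 180.2] z pct [0.017 0.019 0.035] x [0.0503 0.0772] y depth [0.0302 0.0328 0.034 ] y ray [0.0279 0.032  0.0341]
yel 65 [315.4 186.7] z pct [0.027 0.032 0.033] x [0.0458 0.0579] y depth [0.0277 0.0299 0.0311] y ray [0.0277 0.0298 0.0319]
yel 438 [249.8 209.5] z pct [0.076 0.077 0.078] x [-0.0404  0.0407] y depth [0.0255 0.0272 0.0288] y ray [0.0255 0.0271 0.0288]
yel 165 [312.3 304.3] z pct [0.243 0.248 0.251] x [0.0542 0.0562] y depth [0.0416 0.0495 0.0527] y ray [0.0412 0.0495 0.0558]
yel 110 [323.3 307.6] z pct [0.245 0.249 0.251] x [0.0569 0.0583] y depth [0.0423 0.0488 0.0519] y ray [0.0419 0.0488 0.0543]
yel 203 [149.5 357.6] z pct [-0.001  0.255  0.256] x [0.0064 0.0297] y depth [-0.1741  0.0434  0.0455] y ray [0.0424 0.0438 0.045 ]
top front y [0.03   0.0306]
```

View pics/crop5.png

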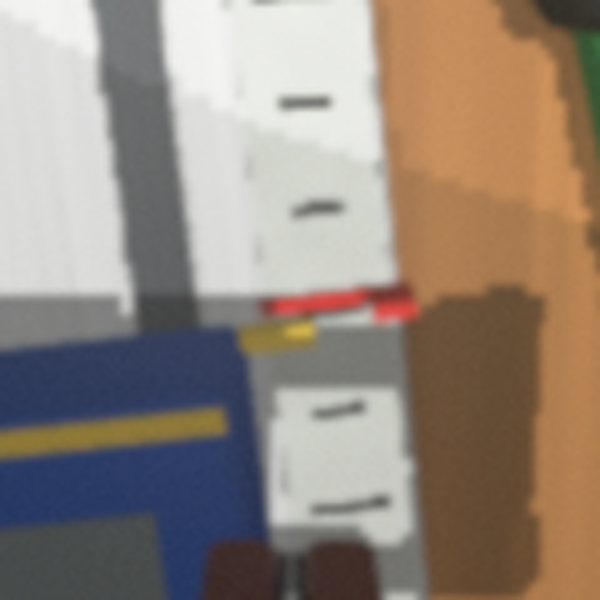

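Pointer front at about (280,335) is roughly 2 mm short of the bar at (320,302). One last tap of 1.4 mm, erring short.

```bash
python3 - <<'E'
from look import *
A=YAW+np.pi/2
manip.move_to(rp(-.1,.13),q(A)); manip.move_linear(rp(-.1,.035),speed=.15)
manip.move_linear(rp(-.083,.035),speed=.1)
manip.move_linear(rp(-.0736,.035),speed=.03); st('tap'); print(ry())
manip.move_linear(rp(-.1,.035),speed=.1); manip.move_linear(rp(-.1,.13),speed=.2)
look('w8')
a=cv2.imread('pics/w8.png')[120:240,260:380]
cv2.imwrite('pics/crop6.png',cv2.resize(a,None,fx=5,fy=5,interpolation=cv2.INTER_CUBIC))
E
```

```text
tap 51.23 pos [ 0.508  -0.2659  0.0353] ang 1.683 F [ 0.9 -5.6 -1.2] T [-0.93 -0.14  0.01] gap 0.0003 grip 2.6 q7 2.0
-0.07487798857439602
w8 53.87 pos [ 0.5497 -0.1654  0.1496] ang 0.0 F [-0.6 -0.4 -0.8] T [ 0.   -0.01  0.05] gap 0.0004 grip 0.0 q7 0.31
red 106 [331.6 180. ] z pct [0.017 0.019 0.035] x [0.0519 0.0772] y depth [0.031  0.0332 0.034 ] y ray [0.028  0.0322 0.0342]
yel 74 [315.4 184.7] z pct [0.027 0.032 0.033] x [0.0454 0.0581] y depth [0.0289 0.0315 0.0331] y ray [0.0291 0.0316 0.0339]
yel 440 [249.6 207.1] z pct [0.076 0.077 0.078] x [-0.0401  0.041 ] y depth [0.0275 0.0291 0.0308] y ray [0.0275 0.0291 0.0307]
yel 165 [312.3 304.2] z pct [0.243 0.249 0.25 ] x [0.0542 0.0562] y depth [0.0416 0.0494 0.0527] y ray [0.0414 0.0497 0.0559]
yel 113 [323.3 308.4] z pct [0.245 0.249 0.25 ] x [0.0569 0.0583] y depth [0.0415 0.0487 0.0522] y ray [0.0413 0.0485 0.0546]
yel 204 [148.7 357.7] z pct [-0.001  0.255  0.256] x [0.0061 0.0296] y depth [-0.1737  0.0433  0.0455] y ray [0.0424 0.0438 0.045 ]
top front y [0.0319 0.0326]
```

View pics/crop6.png

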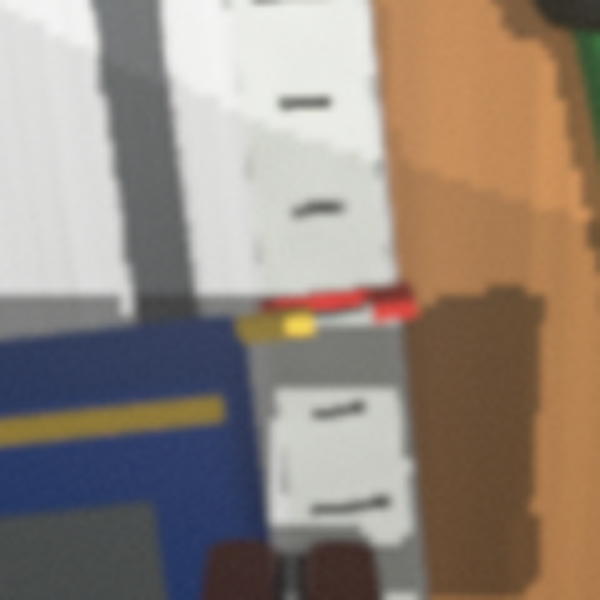

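The stop's edge is within about 0.5 mm of the mark: pointer at (290,326) and bar at (320,302), with the rest of the offset being parallax. The arm is clear, so I'm handing in.

```bash
python3 - <<'E'
from h import *
print(manip.close_job())
E
```

```text
the job is handed in; nothing more can be done
None
```

The job is handed in: I loosened the clamp about 1.24 rad, swung the head to the red angle mark and retightened the clamp; I then pushed the stop, let go about 16 mm short and tapped it on to within about 0.5 mm of the mark by my measurement, not past it, and the clock read about 54 s.

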